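Fill a three-chamber wooden rattle and hold its halves pressed together

TASK

Put one turquoise bead into each of the three wells of the wooden rattle's lower half, then set the upper half over its two dowels and push it down fully home, so that the joint is closed all along. Finish while still holding the halves pressed together: keep a firm hand pressure (about 10 to 20 N) downward on the upper half and do not let go. Leave the tools and other things lying on the bench where they are.

Things in the scene. Friction and masses are not known exactly. Their poses are not given: they have to be found in the camera images.
- board: plywood work board 110 x 220 x 12 mm, screwed to the bench; the lower half is wedged on it between dark wooden stops (18 mm high above the board) at both ends, its long sides free. Origin under the board's centre, z up, y along the board's length
- lower_half: lower half of a wooden rattle, fixed on the board: 50 (its x) x 168 (its y) x 32 mm high, a row of three round wells along its y in its top face, and near each end one dark upright dowel. Origin at the centre of its underside, 12 mm above the bench, so the top face is at z = 44 mm; z up
- upper_half: upper half of the rattle, loose, right way up on the bench: pale wood, 50 (x) x 168 (y) x 24 mm high, flat upright sides, dark lozenges on top, 0.11 to 0.2 kg; 15 mm deep pockets below face the wells. Fits either way round (half turn). Origin at the centre of its underside, z up. Fully home, its origin is 32 mm above the lower half's origin, on the same axis, all sides flush
- pad: grey felt pad 110 (its x) x 190 (its y) x 3 mm, fixed on the bench, on which the beads stand in a row roughly along its y, some 60 mm apart, with nothing else near. Origin under its centre
- well_0 (a point): centre of the mouth of a round well in the lower half, 34 mm wide and 15 mm deep, level with the top face, at -42 mm along the lower half's y; axes as the lower half
- well_1 (a point): centre of the mouth of a round well in the lower half, 34 mm wide and 15 mm deep, level with the top face, at 0 mm along the lower half's y; axes as the lower half
- well_2 (a point): centre of the mouth of a round well in the lower half, 34 mm wide and 15 mm deep, level with the top face, at 42 mm along the lower half's y; axes as the lower half
- dowel_0 (a point): tip of a dowel, at -70 mm along the lower half's y: 9 mm thick, 20 mm high above the top face, its last 5 mm tapered to 5.4 mm; about 1 mm of play all round in its hole in the upper half
- dowel_1 (a point): tip of a dowel, at 70 mm along the lower half's y: 9 mm thick, 20 mm high above the top face, its last 5 mm tapered to 5.4 mm; about 1 mm of play all round in its hole in the upper half
- hole_0 (a point): mouth, in the underside of the upper half, of an 11 mm dowel hole that goes right through it (seen from above too), at -70 mm along the upper half's y
- hole_1 (a point): mouth, in the underside of the upper half, of an 11 mm dowel hole that goes right through it (seen from above too), at 70 mm along the upper half's y
- bead_a_center (a point): centre of a loose turquoise glazed bead, barrel-shaped, 24 mm across, 18 mm high, standing on one of its flat ends (18 mm across), 16 g; the three beads are alike and any may go in any well
- bead_b_center (a point): centre of a loose turquoise glazed bead, barrel-shaped, 24 mm across, 18 mm high, standing on one of its flat ends (18 mm across), 16 g; the three beads are alike and any may go in any well
- bead_c_center (a point): centre of a loose turquoise glazed bead, barrel-shaped, 24 mm across, 18 mm high, standing on one of its flat ends (18 mm across), 16 g; the three beads are alike and any may go in any well
- gouge_red: bystander, loose: red-handled carving gouge lying flat, 240 mm long, handle 27 mm thick; origin under the middle of its handle, blade along its +x
- gouge_wood: bystander, loose: brown wooden-handled gouge lying flat, 250 mm long, handle 27 mm thick; origin under the middle of its handle, blade along its +x
- gouge_black: bystander, loose: black-handled gouge lying flat, 230 mm long, handle 27 mm thick; origin under the middle of its handle, blade along its +x
- mallet: bystander, loose: mallet lying flat: black head 72 x 115 x 62 mm, dark 28 mm round handle 260 mm long along its -x; origin under the head
- oilstone: bystander, loose: sharpening stone in a dark wooden holder, 65 x 185 x 34 mm; origin under its centre
- wax_tin: bystander, loose: yellow round tin, 80 mm across, 38 mm high; origin under its centre
- carved_bird: bystander, loose: small carved wooden bird on a 60 x 44 mm foot, 74 mm high; origin under the centre of the foot

How it is judged:
By the outcome, as a careful person would: the job done as asked, in the order asked, and still so for the second after the job is handed in, while the arm keeps its last pose, push and grip.
It also fails if it takes over 70 s, if anything falls off the work surface, if the arm or the gripper's body presses on something with over 40 N, if the wrist force passes 120 N, or if a joint passes its speed limit or range.

ROBOT

A 6-joint arm with a two-finger parallel gripper is mounted at the origin on the work surface. World frame = base frame: x ahead of the robot, y to its left, z up, the work surface at z = 0. Lengths are in m, angles in rad, forces in N, time in s.
With the tool pointing down it reaches from about 0.325 to 0.9 m from the base axis. Payload 6.1 kg.
Tool frame: the origin (TCP) lies midway between the tips of the shut fingers; the grasp point (between the pads) lies 19 mm behind it; z points along the fingers, y is the line along which they close (so a half turn about z gives the same grasp; the last joint's range is limited). The gripper opens to 85 mm and grips with 20 to 120 N. Pads are 22 mm wide; open, the fingers measure 114 mm over their backs; the gripper's body (76 mm by 85 mm) begins 54 mm behind the grasp point. The pads swing forward as they close: fully open they stand 13 mm farther back than shut.
Start: joints at [-1.394, 0.22, 1.526, -0, 1.395, -0.126], TCP at [0.186, -0.597, 0.231] pointing down, gripper open.
Joint ranges: [-2.98, 2.98], [-0.91, 2.08], [0.09, 2.57], [-1.24, 4.39], [0.2, 2.65], [-2.68, 2.68]. Speed limits (rad/s): [2.57, 2.57, 3.01, 3.14, 3.14, 3.14].

INTERFACE

Orientations are given as a unit quaternion [x, y, z, w].
In Python, from plant import get_state, get_image, sign_off, recognise, pinpoint gives the robot as it stands.
- The arm moves only by the tool servo_tool, never from a script. Its argument "series" is one flat list of numbers, 7 for each row, row after row: the turn, a rotation vector about the tool's x, y, z scaled (see below), then the shift along the tool's x, y, z scaled (see below), then the opening, from -1 (shut) to 1 (fully open). A call has 1 to 12 rows; each row shifts and turns the commanded pose from where the row before left it, along the tool's axes as they then stand; what a row does not reach is not made up. The controller multiplies each number of a shift by 0.4 m and each number of a turn by 120 degrees. A row lasts 1/10 s, in which the tool goes at most 50 mm and 8.59 degrees, less where a joint would pass 70% of its speed; a pose out of reach is approached as far as the arm can. A call with a number of a shift or a turn outside -1 to 1 is refused whole. A call with a gripper value outside its range is refused whole. The fingers move at their own pace and stop on an object; "force" is the grip in N (left out, the last holds). Time passes only in rows, so rows that do not move let the fingers close. It gives the time, the measured TCP pose, the force, the opening and the grip force at its end, in the units of the state.
- get_state(): the state, without advancing time (a new reading comes with each control period).
- get_image(name): name is "side" or "top" or "wrist"; returns a dict with "color" (384x512x3 uint8, red, green, blue), "depth" (384x512 float32, m along the optical axis (not along the pixel's ray), 0 where there is no reading), "fx", "fy", "cx", "cy" (pixels), "position" and "rotation" of the camera in the world; the wrist camera has in their place "hand_eye" (4x4, takes a point from camera to tool coordinates, whose origin is the TCP and whose axes are the flange's). Camera axes: x right, y down, z forward; pixel columns grow to the right and rows downward; lengths in m; the calibration is good to about 2 mm. A picture is of the moment at which its call begins: read the wrist's pose just before it.
- sign_off(): hands the job in; it is judged then, once.
Trained networks look in a picture, given as the dict that the camera call returned (one of the last four; its "shot" number tells which), for a name from the list of things; names that differ only in an ending like _2 or _b are one class to them, and where a whole thing is asked for, a point or a joint stands for the part that bears it (a point fixed in the world has none). Each returns a list of dicts, best first, with "score" (0 to 1); they miss things now and then, are a little off and sometimes report something else, mostly with a low value. They report only what shows in the picture. A call takes as long as a camera call.
- recognise(label, picture): "position" ([x, y, z] in m, in the coordinates of the camera as it stood for that picture, good to about 4 mm: the middle of the surface that is visible of it).
- pinpoint(label, picture): "position" ([x, y, z] in m, in the coordinates of the camera as it stood for that picture, good to about 4 mm: a listed point, or the origin of a listed thing).
The state is a dict: "time": time; "qpos": joint angles; "dq": joint speeds; "tau": joint torques, N m; "tcp_pos": TCP position; "eef_rot": TCP orientation; "contact_force": force on the tool from outside, world axes, zero at the start; "ft_torque": the same for the moment, N m; "finger_gap": finger opening in m; "grasp_force": force on a finger pad.
Only numpy, scipy, OpenCV 4.12 (cv2) and the standard library are available. Lean on these libraries where they do the work, as an engineer would, in place of code of your own. Each camera call takes 0.05 s, during which the arm holds its last target. There are 200 camera calls.

## Working session

There is one attempt and no reset: what is moved stays moved. The work goes in short steps, Python scripts to look and compute and a tool call to move; the robot and the scene stay as the last step left them, time stands still between calls to the robot, and variables do not carry over. Pictures are saved under pics/ and viewed, at most 10 in all, crops included, and the job is handed in when it is done.

Besides the shell and the picture viewer there is one more tool, called after "Emit:" as name(argument=value, ...) on one line, values as JSON. servo_tool: Moves the arm, as the interface text tells. Its arguments: {"type":"object","properties":{"series":{"type":"array","items":{"type":"number"}},"force":{"type":"number"}},"required":["series"]}

```bash
mkdir -p pics
cat > h.py <<'E'
import numpy as np, cv2
from scipy.spatial.transform import Rotation as R
from plant import *
def rot(p):
    r=np.array(p['rotation'],float)
    return R.from_quat(r).as_matrix() if r.size==4 else r.reshape(3,3)
def world(p,pt): return rot(p)@np.array(pt)+np.array(p['position'])
def cloud(p):
    d=p['depth'];v,u=np.indices(d.shape)
    P=np.stack([(u-p['cx'])/p['fx']*d,(v-p['cy'])/p['fy']*d,d],-1)
    return P@rot(p).T+np.array(p['position'])
E
python3 - <<'E'
from h import *
np.set_printoptions(precision=4,suppress=True)
ims=[]
for n in ['top','side']:
    p=get_image(n); cv2.imwrite(f'pics/{n}0.png',p['color'][:,:,::-1]); np.savez(n+'0.npz',**{k:v for k,v in p.items()})
    print(n,np.array(p['position']),p['fx'])
    for l in ['board','lower_half','upper_half','pad','well_0','dowel_0','hole_0','bead_a_center','mallet','carved_bird','oilstone','wax_tin','gouge_red','gouge_wood','gouge_black']:
        print(l,[(round(r['score'],2),world(p,r['position']).round(4).tolist()) for r in pinpoint(l,p)[:4]])
s=get_state();print(s['tcp_pos'],s['eef_rot'],s['contact_force'])
E
```

```text
top [0.2697 0.04   1.4544] 476.98899512244805
board [(0.71, [0.5812, -0.0087, 0.0001]), (0.21, [0.6067, 0.0543, 0.0662])]
lower_half [(0.77, [0.591, -0.0088, 0.0104]), (0.64, [0.6086, 0.0557, 0.0655]), (0.55, [0.5343, 0.3546, -0.0001]), (0.53, [0.3638, -0.2751, -0.0014])]
upper_half [(0.67, [0.5405, 0.2844, 0.0006])]
pad [(0.66, [0.5491, -0.2801, -0.0028])]
well_0 [(0.93, [0.5968, 0.0294, 0.0454]), (0.77, [0.5858, -0.0105, 0.043]), (0.72, [0.5356, 0.351, -0.0006]), (0.67, [0.5698, -0.0511, 0.0421])]
dowel_0 [(0.85, [0.562, -0.0764, 0.0629]), (0.68, [0.6056, 0.0577, 0.0657]), (0.67, [0.5486, -0.2828, -0.0053]), (0.28, [0.7219, -0.2891, -0.0005])]
hole_0 [(0.91, [0.5489, 0.2116, 0.0028]), (0.78, [0.5341, 0.3522, 0.0001]), (0.71, [0.6015, 0.0309, 0.0429]), (0.55, [0.7546, 0.1303, 0.0066])]
bead_a_center [(0.61, [0.5615, -0.3459, 0.006])]
mallet [(0.6, [0.7525, 0.1258, 0.0004])]
carved_bird [(0.53, [0.3747, -0.0774, 0.0024]), (0.37, [0.5817, -0.0099, -0.0])]
oilstone [(0.7, [0.7528, 0.1307, 0.0023]), (0.56, [0.7223, -0.2868, 0.0018]), (0.44, [0.5826, -0.0068, 0.0002])]
wax_tin [(0.69, [0
[... 613 characters left out ...]
0.37, [0.3759, -0.0808, 0.0004]), (0.3, [0.5414, 0.285, 0.0008])]
hole_0 [(0.92, [0.5383, 0.3518, 0.002]), (0.64, [0.5442, 0.2087, 0.0016])]
bead_a_center [(0.55, [0.5565, -0.3474, 0.0155])]
mallet [(0.58, [0.7508, 0.134, -0.0007])]
carved_bird [(0.53, [0.3781, -0.0804, 0.0057])]
oilstone [(0.76, [0.7153, -0.2882, 0.0023]), (0.44, [0.5368, -0.2173, 0.0094]), (0.34, [0.5854, -0.0104, -0.0003])]
wax_tin [(0.65, [0.5992, 0.4727, 0.0001])]
gouge_red [(0.61, [0.3712, 0.1528, 0.0005])]
gouge_wood [(0.97, [0.7376, 0.2802, -0.0037]), (0.26, [0.5735, -0.0544, 0.0409])]
gouge_black [(0.54, [0.3691, -0.2749, 0.0066])]
[ 0.1864 -0.5966  0.2313] [ 0.9886  0.1508 -0.      0.    ] [ 0.359  -0.1397 -0.2143]
```

View pics/top0.png

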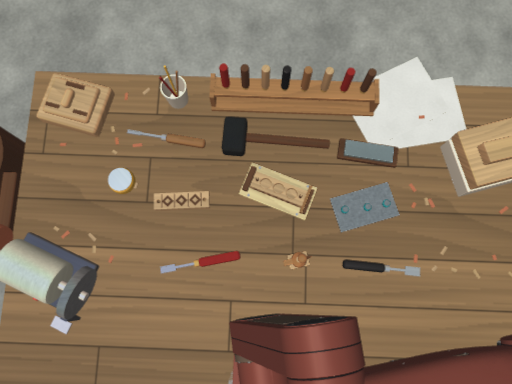

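View pics/side0.png

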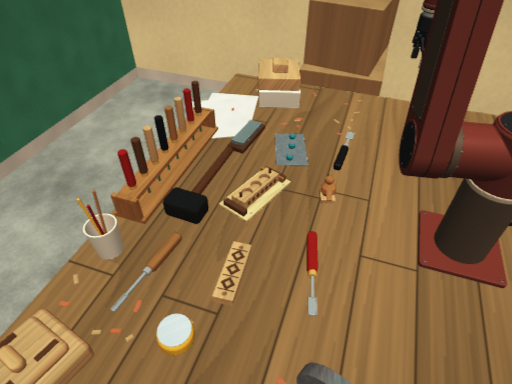

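The top picture shows the lower half at (278,190), the upper half at (181,200) and the beads at (345,210), (367,207) and (386,204). The side picture agrees. I'll move over the beads first and refine the positions with the wrist camera.

Emit:
servo_tool(series=[0, 0, 0, 0.092, -0.0406, 0, 1, 0, 0, 0, 0.092, -0.0406, 0, 1, 0, 0, 0, 0.092, -0.0406, 0, 1, 0, 0, 0, 0.092, -0.0406, 0, 1, 0, 0, 0, 0.092, -0.0406, 0, 1, 0, 0, 0, 0.092, -0.0406, 0, 1, 0, 0, 0, 0.092, -0.0406, 0, 1, 0, 0, 0, 0.092, -0.0406, 0, 1, 0, 0, 0, 0.092, -0.0406, 0, 1, 0, 0, 0, 0.092, -0.0406, 0, 1, 0, 0, 0, 0.092, -0.0406, 0, 1, 0, 0, 0, 0.092, -0.0406, 0, 1])

```text
time: 2.8
tcp_pos: [0.5509, -0.2776, 0.2315]
eef_rot: [0.989, 0.151, 0.0, 0.0]
contact_force: [0.5, -0.1, -0.5]
finger_gap: 0.0855
grasp_force: 0.0
```

Emit:
servo_tool(series=[0, 0, -0.0636, 0, 0, 0, 1, 0, 0, -0.0636, 0, 0, 0, 1, 0, 0, -0.0636, 0, 0, 0, 1, 0, 0, -0.0636, 0, 0, 0, 1, 0, 0, -0.0636, 0, 0, 0, 1, 0, 0, -0.0636, 0, 0, 0, 1, 0, 0, -0.0636, 0, 0, 0, 1, 0, 0, 0, 0, 0, 0, 1])

```text
time: 3.6
tcp_pos: [0.5498, -0.2789, 0.2313]
eef_rot: [0.815, 0.58, 0.0, -0.0]
contact_force: [-0.0, -0.5, -0.5]
finger_gap: 0.0854
grasp_force: 0.0
```

```bash
cat >> h.py <<'E'
np.set_printoptions(precision=4,suppress=True)
def wrist():
    s=get_state(); p=get_image('wrist'); H=np.array(p['hand_eye']).reshape(4,4)
    T=np.eye(4);T[:3,:3]=R.from_quat(s['eef_rot']).as_matrix();T[:3,3]=s['tcp_pos']
    C=T@H; p['position']=C[:3,3];p['rotation']=C[:3,:3]; return s,p
def theta(s): x=R.from_quat(s['eef_rot']).as_matrix()[:,0]; return np.degrees(np.arctan2(x[1],x[0]))
def delta(s,target):
    "shift in controller units along tool axes"
    return R.from_quat(s['eef_rot']).as_matrix().T@(np.array(target)-s['tcp_pos'])/0.4
def turq(p):
    hsv=cv2.cvtColor(p['color'],cv2.COLOR_RGB2HSV); W=cloud(p)
    m=((hsv[...,0]>82)&(hsv[...,0]<100)&(hsv[...,1]>110)&(p['depth']>0)).astype(np.uint8)
    n,l,st,c=cv2.connectedComponentsWithStats(m)
    out=[]
    for i in range(1,n):
        if st[i,4]<15: continue
        P=W[l==i]; out.append((st[i,4],c[i].round(0),np.median(P,0),(P[:,:2].min(0)+P[:,:2].max(0))/2, P[:,2].max()))
    return out
E
python3 - <<'E'
from h import *
s,p=wrist(); cv2.imwrite('pics/w1.png',p['color'][:,:,::-1])
print(s['time'],s['tcp_pos'],theta(s),s['finger_gap']); print(p['hand_eye'],p['fx'])
for o in turq(p): print(*o)
for r in pinpoint('bead_a_center',p): print(r['score'],world(p,r['position']))
for n in ['top','side']:
    q=get_image(n)
    for o in turq(q): print(n,*o)
E
```

```text
3.6 [ 0.5498 -0.2789  0.2313] 70.83866445830023 0.08535793968795326
[[ 0.0002 -0.9647 -0.2634  0.0663]
 [ 1.      0.0003 -0.0005 -0.0004]
 [ 0.0006 -0.2634  0.9647 -0.143 ]
 [ 0.      0.      0.      1.    ]] 277.71190791435004
42 [230. 127.] [ 0.541  -0.2118  0.0193] [ 0.5353 -0.2167] 0.02146370038637402
53 [252. 174.] [ 0.5457 -0.2781  0.0186] [ 0.5451 -0.2808] 0.021430034428675526
65 [276. 211.] [ 0.5589 -0.3361  0.018 ] [ 0.5581 -0.3387] 0.02188751951841872
0.59 [ 0.559  -0.3457  0.0115]
side 22 [292. 136.] [ 0.5561 -0.3363  0.0143] [ 0.559  -0.3497] 0.02245075035620059
side 22 [292. 146.] [ 0.5423 -0.2799  0.0146] [ 0.5438 -0.2827] 0.02064807104599642
side 25 [289. 157.] [ 0.5323 -0.2108  0.0149] [ 0.5359 -0.2216] 0.022560916988450197
```

View pics/w1.png

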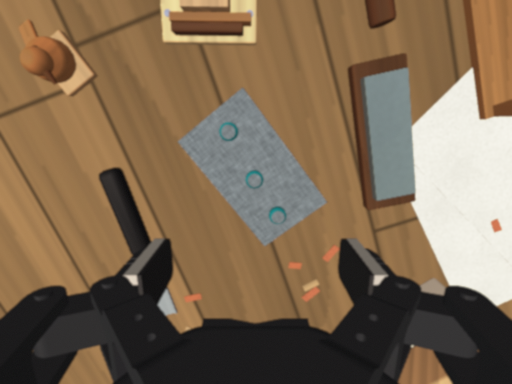

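The wrist picture shows the three beads as turquoise rings at (228,131), (254,179) and (277,215), on the pad with nothing close by. I'll cast rays through the ring centres.

```bash
cat >> h.py <<'E'
def ray(p,uv,z):
    d=rot(p)@np.array([(uv[0]-p['cx'])/p['fx'],(uv[1]-p['cy'])/p['fy'],1]); o=np.array(p['position'])
    return o+d*(z-o[2])/d[2]
def rings(p,sat=90):
    hsv=cv2.cvtColor(p['color'],cv2.COLOR_RGB2HSV)
    m=((hsv[...,0]>80)&(hsv[...,0]<102)&(hsv[...,1]>sat)).astype(np.uint8)
    m=cv2.morphologyEx(m,cv2.MORPH_CLOSE,np.ones((7,7)))
    out=[]
    for c in cv2.findContours(m,cv2.RETR_EXTERNAL,cv2.CHAIN_APPROX_NONE)[0]:
        (e,r)=cv2.minEnclosingCircle(c)
        if r>3: out.append((e,r))
    return out
E
python3 - <<'E'
from h import *
s,p=wrist()
for e,r in rings(p): print('w',np.array(e),r,ray(p,e,.013))
for n in ['top','side']:
    q=get_image(n)
    for e,r in rings(q): print(n,np.array(e),r,ray(q,e,.013))
E
```

```text
w [277.1111 214.4444] 8.259023666381836 [ 0.5582 -0.3444  0.013 ]
w [253.874  178.4847] 8.26612377166748 [ 0.5448 -0.2863  0.013 ]
w [227.8636 131.    ] 9.191031455993652 [ 0.5341 -0.2175  0.013 ]
top [343.9445 209.2778] 3.411226511001587 [ 0.5337 -0.216   0.013 ]
side [292.  147.5] 12.855060577392578 [ 0.5388 -0.2722  0.013 ]
```

Emit:
servo_tool(series=[0, 0, 0, -0.0245, 0.0121, 0.07, 1, 0, 0, 0, -0.0245, 0.0121, 0.07, 1, 0, 0, 0, -0.0245, 0.0121, 0.07, 1, 0, 0, 0, -0.0245, 0.0121, 0.07, 1, 0, 0, 0, -0.0245, 0.0121, 0.07, 1, 0, 0, 0, -0.0245, 0.0121, 0.07, 1, 0, 0, 0, 0, 0, 0.02, 1], force=30)

```text
time: 4.65
tcp_pos: [0.5557, -0.3436, 0.0515]
eef_rot: [0.816, 0.578, -0.001, -0.003]
contact_force: [-0.9, 0.5, -0.1]
finger_gap: 0.0853
grasp_force: 0.0
```

Run:
```python
from h import *
s,p=wrist(); cv2.imwrite('pics/w2.png',p['color'][:,:,::-1])
print(s['tcp_pos'],theta(s))
for e,r in rings(p): print('w',np.array(e),r,ray(p,e,.013))
for r in pinpoint('bead_a_center',p): print(r['score'],world(p,r['position']))
```

```text
[ 0.5557 -0.3436  0.0515] 70.6644837544777
w [259.9846 219.7108] 17.206079483032227 [ 0.5581 -0.3449  0.013 ]
w [210.7998 145.8372] 18.61203384399414 [ 0.5446 -0.2865  0.013 ]
w [151.5  39.5] 24.42344856262207 [ 0.5346 -0.2174  0.013 ]
0.95 [ 0.5619 -0.3466  0.0142]
```

View pics/w2.png

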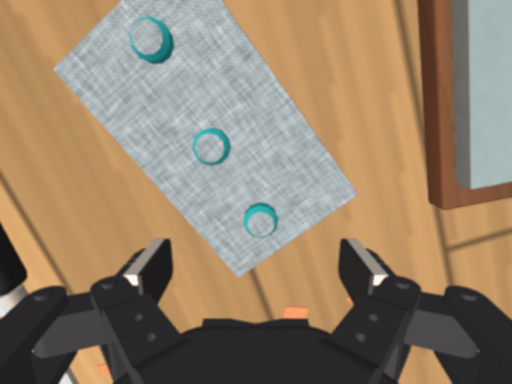

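The picture shows bead A at (260,220), centred between the fingers, and the ray agrees with the first fix to within 1 mm.

Emit:
servo_tool(series=[0, 0, 0, 0, 0, 0.04, 1, 0, 0, 0, 0, 0, 0.04, 1, 0, 0, 0, 0, 0, 0.03, 1, 0, 0, 0, 0, 0, 0, 1])

```text
time: 5.15
tcp_pos: [0.5563, -0.3424, 0.0086]
eef_rot: [0.815, 0.579, -0.001, -0.002]
contact_force: [-0.0, -0.1, -0.3]
finger_gap: 0.0856
grasp_force: 0.0
```

Emit:
servo_tool(series=[0, 0, 0, -0.005, 0.005, 0.004, 1, 0, 0, 0, 0, 0, 0, -1, 0, 0, 0, 0, 0, 0, -1, 0, 0, 0, 0, 0, 0, -1, 0, 0, 0, 0, 0, 0, -1, 0, 0, 0, 0, 0, 0, -1, 0, 0, 0, 0, 0, 0, -1, 0, 0, 0, 0, 0, 0, -1], force=30)

```text
time: 5.95
tcp_pos: [0.5593, -0.3467, 0.0102]
eef_rot: [0.815, 0.579, 0.0, 0.0]
contact_force: [-0.9, 0.4, 4.1]
finger_gap: 0.0219
grasp_force: 29.5
```

The gap is 21.9 mm, so the pads hold the bead above its widest part. I'll open, go lower and grip again.

Emit:
servo_tool(series=[0, 0, 0, 0, 0, 0, 0, 0, 0, 0, 0, 0, 0, 0, 0, 0, 0, 0, 0, 0.006, 0, 0, 0, 0, 0, 0, 0.006, 0, 0, 0, 0, 0, 0, 0, 0, 0, 0, 0, 0, 0, 0, -1, 0, 0, 0, 0, 0, 0, -1, 0, 0, 0, 0, 0, 0, -1, 0, 0, 0, 0, 0, 0, -1, 0, 0, 0, 0, 0, 0, -1], force=30)

```text
time: 6.95
tcp_pos: [0.559, -0.3465, 0.0049]
eef_rot: [0.815, 0.579, -0.0, -0.0]
contact_force: [-0.6, 1.2, -0.8]
finger_gap: 0.0221
grasp_force: 29.4
```

Emit:
servo_tool(series=[0, 0, 0, 0, 0, -0.03, -1, 0, 0, 0, 0, 0, -0.06, -1, 0, 0, 0, 0, 0, -0.06, -1, 0, 0, 0, 0, 0, -0.06, -1, 0, 0, 0, 0, 0, -0.06, -1, 0, 0, 0, 0, 0, -0.05, -1, 0, 0, 0, 0, 0, 0, -1])

```text
time: 7.65
tcp_pos: [0.5613, -0.3482, 0.138]
eef_rot: [0.815, 0.579, 0.001, 0.004]
contact_force: [1.0, -0.3, 0.3]
finger_gap: 0.0223
grasp_force: 29.4
```

Run:
```python
from h import *
s,p=wrist(); cv2.imwrite('pics/w3.png',p['color'][:,:,::-1])
print(s['tcp_pos'],theta(s),s['finger_gap'])
for e,r in rings(p): print('w',np.array(e),r,ray(p,e,.013), p['depth'][int(e[1])-3:int(e[1])+4,int(e[0])-20:int(e[0])+20:5].min())
for l in ['lower_half','well_0','dowel_0']:
  for r in pinpoint(l,p): print(l,r['score'],world(p,r['position']))
```

```text
[ 0.5613 -0.3482  0.138 ] 70.77726389830939 0.02227889485340129
w [254.9884 248.    ] 24.176776885986328 [ 0.5403 -0.4091  0.013 ] 0.0
w [216.5229 134.7137] 12.543320655822754 [ 0.5446 -0.2868  0.013 ] 0.25333565
w [177.3134  62.6269] 15.118001937866211 [ 0.5346 -0.2174  0.013 ] 0.23723151
lower_half 0.48 [ 0.7206 -0.2933  0.0009]
```

View pics/w3.png

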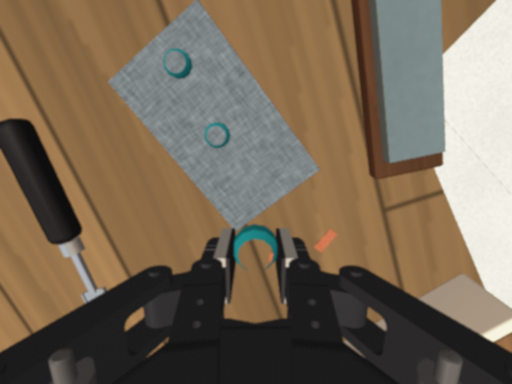

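The picture shows the bead held upright between the pads at (255,248). Next I'll move over the lower half and measure it.

Emit:
servo_tool(series=[0, 0, 0, 0.0713, -0.0219, -0.015, -1, 0, 0, 0, 0.0713, -0.0219, -0.015, -1, 0, 0, 0, 0.0713, -0.0219, -0.015, -1, 0, 0, 0, 0.0713, -0.0219, -0.015, -1, 0, 0, 0, 0.0713, -0.0219, -0.015, -1, 0, 0, 0, 0.0713, -0.0219, -0.015, -1, 0, 0, 0, 0.0713, -0.0219, -0.015, -1, 0, 0, 0, 0.0713, -0.0219, -0.015, -1, 0, 0, 0, 0.0713, -0.0219, -0.015, -1, 0, 0, 0, 0.0713, -0.0219, -0.015, -1, 0, 0, 0, 0, 0, 0, -1, 0, 0, 0, 0, 0, 0, -1])

```text
time: 9.05
tcp_pos: [0.5697, -0.0478, 0.1916]
eef_rot: [0.815, 0.58, -0.001, -0.001]
contact_force: [-0.0, -0.5, -0.9]
finger_gap: 0.0222
grasp_force: 29.4
```

Run:
```python
from h import *
s,p=wrist(); cv2.imwrite('pics/w4.png',p['color'][:,:,::-1])
print(s['tcp_pos'],theta(s),s['finger_gap'])
for l in ['lower_half','well_0','dowel_0']:
  for r in pinpoint(l,p)[:5]: print(l,r['score'],world(p,r['position']))
W=cloud(p); ok=(p['depth']>0)
m=(ok&(abs(W[...,2]-.044)<.004)&(W[...,1]>-.11)&(W[...,1]<.09)&(W[...,0]>.52)&(W[...,0]<.66)).astype(np.uint8)
P=W[m>0][:,:2]; print(len(P),np.median(W[m>0][:,2]),cv2.minAreaRect((P*1000).astype(np.float32)))
m=(ok&(W[...,2]>.056)&(W[...,2]<.07)&(W[...,1]>-.11)&(W[...,1]<.09)&(W[...,0]>.52)&(W[...,0]<.66)).astype(np.uint8)
n,l,st,c=cv2.connectedComponentsWithStats(m)
for i in range(1,n): print(st[i],np.median(W[l==i],0))
```

```text
[ 0.5697 -0.0478  0.1916] 70.866957817175 0.02223453862750315
lower_half 0.61 [ 0.5858 -0.0127  0.009 ]
well_0 0.88 [0.6019 0.0285 0.0431]
well_0 0.78 [ 0.5723 -0.0531  0.0448]
well_0 0.74 [ 0.5879 -0.0118  0.0454]
dowel_0 0.84 [ 0.564  -0.0797  0.0631]
dowel_0 0.77 [0.6111 0.055  0.0658]
5393 0.04432592588292772 ((586.6239013671875, -11.646682739257812), (167.8309326171875, 50.04978561401367), 70.1556167602539)
[257  66  10  11  53] [0.6095 0.0524 0.0612]
[255 210   9   9  42] [ 0.5643 -0.0748  0.0608]
```

View pics/w4.png

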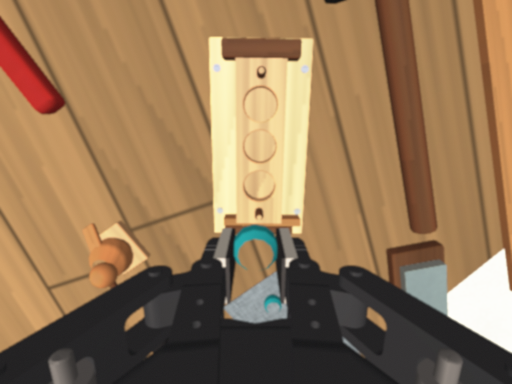

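The lower half measures 167.8 x 50.05 mm, centred at (0.5866, -0.0116), with its y axis at 70.16°. In the picture the wells are at (260,104), (259,146) and (259,184), and the dowels at (262,72) and (259,213). I'll put the first bead into the far well, well_2.

Emit:
servo_tool(series=[0, 0, 0, 0.0409, 0.0023, 0.05, -1, 0, 0, 0, 0.0409, 0.0023, 0.066, -1, 0, 0, 0, 0.0409, 0.0023, 0.066, -1, 0, 0, 0, 0.0409, 0.0023, 0.066, -1, 0, 0, 0, 0.0409, 0.0023, 0.05, -1, 0, 0, 0, 0, 0, 0.03, -1, 0, 0, 0, 0, 0, 0, -1, 0, 0, 0, 0, 0, 0, -1])

```text
time: 10.05
tcp_pos: [0.6016, 0.0262, 0.062]
eef_rot: [0.816, 0.579, -0.0, 0.0]
contact_force: [-0.1, -0.4, -0.1]
finger_gap: 0.0221
grasp_force: 29.4
```

Emit:
servo_tool(series=[0, 0, 0, 0.0035, -0.003, 0.015, -1, 0, 0, 0, 0, 0, 0.015, -1, 0, 0, 0, 0, 0, 0.015, -1, 0, 0, 0, 0, 0, 0, -1, 0, 0, 0, 0, 0, 0, -1])

```text
time: 10.55
tcp_pos: [0.6013, 0.0288, 0.0442]
eef_rot: [0.815, 0.579, 0.0, 0.0]
contact_force: [-0.8, -0.3, 4.5]
finger_gap: 0.0221
grasp_force: 31.4
```

Emit:
servo_tool(series=[0, 0, 0, 0, 0, -0.0025, -1, 0, 0, 0, 0, 0, 0, -0.1, 0, 0, 0, 0, 0, 0, -0.1, 0, 0, 0, 0, 0, 0, -0.1, 0, 0, 0, 0, 0, -0.03, 0, 0, 0, 0, 0, 0, -0.06, 0.2, 0, 0, 0, 0, 0, -0.08, 0.2, 0, 0, 0, 0, 0, -0.08, 0.2, 0, 0, 0, 0, 0, 0, 0.2, 0, 0, 0, 0, 0, 0, 0.2])

```text
time: 11.55
tcp_pos: [0.6018, 0.029, 0.1466]
eef_rot: [0.815, 0.579, 0.001, 0.001]
contact_force: [-0.6, -0.4, -1.5]
finger_gap: 0.0511
grasp_force: 0.0
```

Run:
```python
from h import *
s,p=wrist(); q=get_image('side')
c=cv2.resize(q['color'][150:230,200:310],None,fx=4,fy=4); w=cv2.resize(p['color'],None,fx=.85,fy=.85)
h=max(c.shape[0],w.shape[0]); z=np.zeros((h,c.shape[1]+w.shape[1],3),np.uint8); z[:c.shape[0],:c.shape[1]]=c; z[:w.shape[0],c.shape[1]:]=w
z=cv2.resize(z,None,fx=.9,fy=.9); print(z.shape); cv2.imwrite('pics/w5.png',z[:,:,::-1]); print(s['tcp_pos'],theta(s),s['finger_gap'])
for pp in (p,q):
  for e,r in rings(pp): print(np.array(e),r,ray(pp,e,.013),ray(pp,e,.045))
```

```text
(293, 788, 3)
[0.6018 0.029  0.1466] 70.77595206249472 0.05114192824391389
[253.7727 191.5   ] 11.327139854431152 [0.5989 0.0252 0.013 ] [0.6017 0.0329 0.045 ]
[246. 193.] 3.1623775959014893 [0.6111 0.0053 0.013 ] [0.5987 0.037  0.045 ]
[290.5 151.5] 8.276573181152344 [ 0.5376 -0.2473  0.013 ] [ 0.5284 -0.2048  0.045 ]
```

View pics/w5.png

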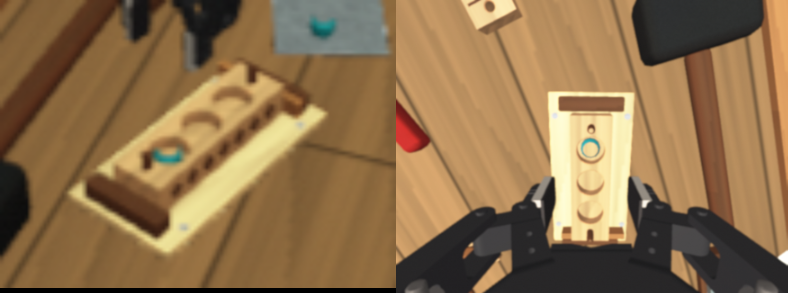

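The picture shows the bead sitting in the far well, at (590,148) in the wrist half. Bead B is next.

Emit:
servo_tool(series=[0, 0, 0, -0.0793, 0.0125, 0, 0.2, 0, 0, 0, -0.0793, 0.0125, 0, 0.2, 0, 0, 0, -0.0793, 0.0125, 0, 0.2, 0, 0, 0, -0.0793, 0.0125, 0, 0.2, 0, 0, 0, -0.0793, 0.0125, 0, 0.2, 0, 0, 0, -0.0793, 0.0125, 0, 0.2, 0, 0, 0, -0.0793, 0.0125, 0.05, 0.2, 0, 0, 0, -0.0793, 0.0125, 0.05, 0.2, 0, 0, 0, -0.0793, 0.0125, 0.05, 0.2, 0, 0, 0, -0.0793, 0.0125, 0.05, 0.2, 0, 0, 0, 0, 0, 0, 0.2, 0, 0, 0, 0, 0, 0, 0.2])

```text
time: 12.85
tcp_pos: [0.542, -0.2865, 0.0625]
eef_rot: [0.816, 0.578, -0.001, -0.002]
contact_force: [0.9, 1.1, 0.2]
finger_gap: 0.0509
grasp_force: 0.0
```

Emit:
servo_tool(series=[0, 0, 0, 0.0015, 0.0064, 0.04, 0.2, 0, 0, 0, 0, 0, 0.04, 0.2, 0, 0, 0, 0, 0, 0.04, 0.2, 0, 0, 0, 0, 0, 0.012, 0.2, 0, 0, 0, 0, 0, 0, 0.2, 0, 0, 0, 0, 0, 0, -1, 0, 0, 0, 0, 0, 0, -1, 0, 0, 0, 0, 0, 0, -1, 0, 0, 0, 0, 0, 0, -1, 0, 0, 0, 0, 0, 0, -1, 0, 0, 0, 0, 0, 0, -1])

```text
time: 13.95
tcp_pos: [0.5469, -0.2877, 0.0129]
eef_rot: [0.815, 0.579, 0.0, 0.001]
contact_force: [-0.0, -0.3, 5.4]
finger_gap: 0.0212
grasp_force: 29.9
```

Emit:
servo_tool(series=[0, 0, 0, 0, 0, 0, -0.2, 0, 0, 0, 0, 0, 0, -0.2, 0, 0, 0, 0, 0, 0.007, -0.2, 0, 0, 0, 0, 0, 0.007, -0.2, 0, 0, 0, 0, 0, 0, -0.2, 0, 0, 0, 0, 0, 0, -1, 0, 0, 0, 0, 0, 0, -1, 0, 0, 0, 0, 0, 0, -1, 0, 0, 0, 0, 0, 0, -1, 0, 0, 0, 0, 0, 0, -1])

```text
time: 14.95
tcp_pos: [0.5462, -0.2872, 0.0063]
eef_rot: [0.815, 0.579, 0.0, 0.0]
contact_force: [0.3, -0.4, -1.4]
finger_gap: 0.0218
grasp_force: 29.4
```

Emit:
servo_tool(series=[0, 0, 0, 0, 0, -0.03, -1, 0, 0, 0, 0, 0, -0.07, -1, 0, 0, 0, 0, 0, -0.07, -1, 0, 0, 0, 0, 0, -0.07, -1, 0, 0, 0, 0.0684, -0.0132, -0.07, -1, 0, 0, 0, 0.0879, -0.0169, 0, -1, 0, 0, 0, 0.0879, -0.0169, 0, -1, 0, 0, 0, 0.0879, -0.0169, 0, -1, 0, 0, 0, 0.0879, -0.0169, 0, -1, 0, 0, 0, 0.0879, -0.0169, 0, -1, 0, 0, 0, 0.0879, -0.0169, 0, -1, 0, 0, 0, 0.0879, -0.0169, 0, -1])

```text
time: 16.15
tcp_pos: [0.5869, -0.0102, 0.1315]
eef_rot: [0.815, 0.579, 0.0, 0.0]
contact_force: [0.5, -0.0, 0.1]
finger_gap: 0.0221
grasp_force: 29.4
```

Emit:
servo_tool(series=[0, 0, 0, 0, 0, 0.06, -1, 0, 0, 0, 0, 0, 0.06, -1, 0, 0, 0, 0, 0, 0.04, -1, 0, 0, 0, 0, 0, 0, -1, 0, 0, 0, 0, 0, 0, -1])

```text
time: 16.65
tcp_pos: [0.5868, -0.0119, 0.0668]
eef_rot: [0.815, 0.579, 0.0, 0.0]
contact_force: [0.9, 0.0, -0.4]
finger_gap: 0.0222
grasp_force: 29.4
```

XY is right, so I'll lower to about 45 mm, release and rise.

Emit:
servo_tool(series=[0, 0, 0, 0, 0, 0.025, -1, 0, 0, 0, 0, 0, 0.02, -1, 0, 0, 0, 0, 0, 0.009, -1, 0, 0, 0, 0, 0, 0, -1, 0, 0, 0, 0, 0, 0, -0.1, 0, 0, 0, 0, 0, 0, -0.1, 0, 0, 0, 0, 0, 0, -0.1, 0, 0, 0, 0, 0, -0.03, 0, 0, 0, 0, 0, 0, -0.06, 0.2, 0, 0, 0, 0, 0, -0.08, 0.2, 0, 0, 0, 0, 0, -0.08, 0.2, 0, 0, 0, 0, 0, 0, 0.2])

```text
time: 17.85
tcp_pos: [0.5905, -0.0121, 0.1516]
eef_rot: [0.815, 0.579, 0.004, 0.004]
contact_force: [0.2, 0.7, 1.4]
finger_gap: 0.0514
grasp_force: 0.0
```

Run:
```python
from h import *
s,p=wrist(); print(s['tcp_pos'],theta(s),s['finger_gap'])
for e,r in rings(p): print(np.array(e),r,ray(p,e,.013),ray(p,e,.045))
```

```text
[ 0.5905 -0.0121  0.1516] 70.77844267200061 0.05140867742653272
[249.5 193. ] 10.920265197753906 [ 0.5834 -0.0175  0.013 ] [ 0.5865 -0.0097  0.045 ]
[249.3305 145.7203] 11.795721054077148 [0.5996 0.0287 0.013 ] [0.6008 0.0312 0.045 ]
```

Both beads are seated. Bead C is next.

Emit:
servo_tool(series=[0, 0, 0, -0.066, 0.0056, 0, 0.2, 0, 0, 0, -0.066, 0.0056, 0, 0.2, 0, 0, 0, -0.066, 0.0056, 0, 0.2, 0, 0, 0, -0.066, 0.0056, 0, 0.2, 0, 0, 0, -0.066, 0.0056, 0, 0.2, 0, 0, 0, -0.066, 0.0056, 0.05, 0.2, 0, 0, 0, -0.066, 0.0056, 0.08, 0.2, 0, 0, 0, -0.066, 0.0056, 0.08, 0.2, 0, 0, 0, 0, 0, 0.02, 0.2, 0, 0, 0, 0, 0, 0, 0.2, 0, 0, 0, 0, 0, 0, 0.2])

```text
time: 19.0
tcp_pos: [0.5345, -0.2163, 0.0532]
eef_rot: [0.815, 0.579, 0.0, 0.0]
contact_force: [0.6, 0.2, 0.5]
finger_gap: 0.0518
grasp_force: 0.0
```

Emit:
servo_tool(series=[0, 0, 0, -0.003, 0, 0.04, 0.2, 0, 0, 0, 0, 0, 0.04, 0.2, 0, 0, 0, 0, 0, 0.038, 0.2, 0, 0, 0, 0, 0, 0, 0, 0, 0, 0, 0, 0, 0, 0, 0, 0, 0, 0, 0, 0, -1, 0, 0, 0, 0, 0, 0, -1, 0, 0, 0, 0, 0, 0, -1, 0, 0, 0, 0, 0, 0, -1, 0, 0, 0, 0, 0, 0, -1])

```text
time: 20.0
tcp_pos: [0.5342, -0.2184, 0.0062]
eef_rot: [0.815, 0.579, 0.0, 0.001]
contact_force: [0.1, -0.6, 3.6]
finger_gap: 0.0219
grasp_force: 29.6
```

Emit:
servo_tool(series=[0, 0, 0, 0, 0, -0.03, -1, 0, 0, 0, 0, 0, -0.07, -1, 0, 0, 0, 0, 0, -0.07, -1, 0, 0, 0, 0, 0, -0.07, -1, 0, 0, 0, 0, 0, -0.07, -1, 0, 0, 0, 0.0711, -0.0079, 0, -1, 0, 0, 0, 0.0711, -0.0079, 0, -1, 0, 0, 0, 0.0711, -0.0079, 0, -1, 0, 0, 0, 0.0711, -0.0079, 0, -1, 0, 0, 0, 0.0711, -0.0079, 0, -1, 0, 0, 0, 0.0711, -0.0079, 0, -1, 0, 0, 0, 0, 0, 0, -1])

```text
time: 21.2
tcp_pos: [0.5721, -0.0476, 0.1301]
eef_rot: [0.814, 0.58, 0.0, -0.0]
contact_force: [-0.4, 0.4, -0.1]
finger_gap: 0.0219
grasp_force: 29.5
```

Emit:
servo_tool(series=[0, 0, 0, 0, 0, 0.06, -1, 0, 0, 0, 0, 0, 0.06, -1, 0, 0, 0, 0, 0, 0.04, -1, 0, 0, 0, 0, 0, 0, -1, 0, 0, 0, 0, 0, 0, -1])

```text
time: 21.7
tcp_pos: [0.5719, -0.0511, 0.0658]
eef_rot: [0.815, 0.579, -0.0, -0.0]
contact_force: [0.0, 0.4, -0.4]
finger_gap: 0.0221
grasp_force: 29.5
```

Emit:
servo_tool(series=[0, 0, 0, 0, 0, 0.025, -1, 0, 0, 0, 0, 0, 0.02, -1, 0, 0, 0, 0, 0, 0.007, -1, 0, 0, 0, 0, 0, 0, -1, 0, 0, 0, 0, 0, 0, -0.1, 0, 0, 0, 0, 0, 0, -0.1, 0, 0, 0, 0, 0, 0, -0.1, 0, 0, 0, 0, 0, -0.03, 0, 0, 0, 0, 0, 0, -0.06, 1, 0, 0, 0, 0, 0, -0.1, 1, 0, 0, 0, 0, 0, -0.1, 1, 0, 0, 0, 0, 0, -0.08, 1])

```text
time: 22.9
tcp_pos: [0.5726, -0.0508, 0.1964]
eef_rot: [0.815, 0.579, 0.001, 0.001]
contact_force: [0.8, 0.3, 0.2]
finger_gap: 0.0856
grasp_force: 0.0
```

```bash
cat >> h.py <<'E'
def slab(p,z,box,tol=.004):
    W=cloud(p); x0,x1,y0,y1=box
    m=(p['depth']>0)&(abs(W[...,2]-z)<tol)&(W[...,0]>x0)&(W[...,0]<x1)&(W[...,1]>y0)&(W[...,1]<y1)
    P=W[m]; return len(P),np.median(P[:,2]),cv2.minAreaRect((P[:,:2]*1000).astype(np.float32))
E
python3 - <<'E'
from h import *
s,p=wrist(); print(s['tcp_pos'],theta(s),s['finger_gap'])
for e,r in rings(p): print(np.array(e),r,ray(p,e,.045))
print(slab(p,.044,(.52,.66,-.11,.09)))
q=get_image('top'); print(slab(q,.024,(.48,.6,.18,.38),.005))
E
```

```text
[ 0.5726 -0.0508  0.1964] 70.77396659442438 0.08555065143076734
[253.8889 180.5   ] 9.233864784240723 [ 0.5722 -0.0475  0.045 ]
[254.5 141. ] 8.558721542358398 [ 0.5867 -0.008   0.045 ]
[251.5 104. ] 8.846003532409668 [0.596  0.0277 0.045 ]
(5761, np.float64(0.04434303225040659), ((586.7367553710938, -11.386337280273438), (167.58755493164062, 50.07240676879883), 70.2178955078125))
(781, np.float64(0.02419338100160373), ((543.066162109375, 282.7607421875), (52.130104064941406, 168.6318817138672), 4.759886741638184))
```

All three beads are in. Now to the upper half.

Emit:
servo_tool(series=[0, 0, 0, 0.0763, -0.0348, 0, 1, 0, 0, 0, 0.0763, -0.0348, 0, 1, 0, 0, 0, 0.0763, -0.0348, 0, 1, 0, 0, 0, 0.0763, -0.0348, 0, 1, 0, 0, 0, 0.0763, -0.0348, 0, 1, 0, 0, 0, 0.0763, -0.0348, 0, 1, 0, 0, 0, 0.0763, -0.0348, 0, 1, 0, 0, 0, 0.0763, -0.0348, 0, 1, 0, 0, 0, 0.0763, -0.0348, 0, 1, 0, 0, -0.0667, 0, 0, 0, 1, 0, 0, -0.0667, 0, 0, 0, 1, 0, 0, -0.0667, 0, 0, 0, 1])

```text
time: 24.2
tcp_pos: [0.5435, 0.2504, 0.1925]
eef_rot: [0.674, 0.738, -0.0, -0.0]
contact_force: [-0.8, 0.1, -0.2]
finger_gap: 0.0855
grasp_force: 0.0
```

Emit:
servo_tool(series=[0, 0, 0, 0, 0, 0, 1, 0, 0, 0, 0, 0, 0, 1])

```text
time: 24.4
tcp_pos: [0.5439, 0.2498, 0.1927]
eef_rot: [0.678, 0.735, -0.0, -0.0]
contact_force: [0.9, -0.4, -0.5]
finger_gap: 0.0854
grasp_force: 0.0
```

Run:
```python
from h import *
s,p=wrist(); print(s['tcp_pos'],theta(s),s['finger_gap'])
u=slab(p,.024,(.48,.6,.18,.38)); print(u)
c=np.array(u[2][0])/1000
print(delta(s,[c[0],c[1],.003]))
for r in pinpoint('hole_0',p)[:4]: print(r['score'],world(p,r['position']))
```

```text
[0.5439 0.2498 0.1927] 94.57086943263863 0.08540912637265596
(6745, np.float64(0.024523540431236723), ((543.0089111328125, 283.4928283691406), (50.129974365234375, 167.7318878173828), 4.752200126647949))
[0.0841 0.0046 0.4741]
0.64 [0.5453 0.2121 0.0012]
0.6 [ 0.5381  0.3513 -0.0007]
```

Emit:
servo_tool(series=[0, 0, -0.0015, 0.028, 0.0015, 0.07, 1, 0, 0, 0, 0.028, 0.0015, 0.07, 1, 0, 0, 0, 0.028, 0.0016, 0.07, 1, 0, 0, 0, 0, 0, 0.07, 1, 0, 0, 0, 0, 0, 0.06, 1, 0, 0, 0, 0, 0, 0.06, 1, 0, 0, 0, 0, 0, 0.04, 1, 0, 0, 0, 0, 0, 0.02, 1, 0, 0, 0, 0, 0, 0, 1, 0, 0, 0, 0, 0, 0, 1], force=60)

```text
time: 25.5
tcp_pos: [0.5438, 0.2838, 0.0097]
eef_rot: [0.676, 0.737, 0.001, 0.0]
contact_force: [-0.3, -0.1, 0.9]
finger_gap: 0.0854
grasp_force: 0.0
```

Emit:
servo_tool(series=[0, 0, 0, 0, -0.0015, 0.012, 1, 0, 0, 0, 0, 0, 0, 0.4, 0, 0, 0, 0, 0, 0, -1, 0, 0, 0, 0, 0, 0, -1, 0, 0, 0, 0, 0, 0, -1, 0, 0, 0, 0, 0, 0, -1, 0, 0, 0, 0, 0, 0, -1], force=60)

```text
time: 26.2
tcp_pos: [0.543, 0.2837, 0.0047]
eef_rot: [0.676, 0.737, 0.001, 0.0]
contact_force: [-0.0, 0.1, 6.2]
finger_gap: 0.0486
grasp_force: 64.5
```

Run:
```python
from h import *
s=get_state(); print(s['tcp_pos'],theta(s),s['finger_gap'],s['contact_force'])
```

```text
[0.543  0.2837 0.0047] 94.96473600531505 0.04855333238455483 [-0.0048  0.0687  6.2025]
```

Emit:
servo_tool(series=[0, 0, 0, 0, 0, -0.03, -1, 0, 0, 0, 0, 0, -0.06, -1, 0, 0, 0, 0, 0, -0.07, -1, 0, 0, 0, 0, 0, -0.07, -1, 0, 0, 0, 0, 0, -0.07, -1, 0, 0, 0, 0, 0, -0.05, -1, 0, 0, 0.045, 0, 0, -0.02, -1, 0, 0, 0.06, 0, 0, 0, -1, 0, 0, 0.06, 0, 0, 0, -1, 0, 0, 0.0415, 0, 0, 0, -1, 0, 0, 0, 0, 0, 0, -1, 0, 0, 0, 0, 0, 0, -1], force=60)

```text
time: 27.4
tcp_pos: [0.5421, 0.2834, 0.1518]
eef_rot: [0.818, 0.576, -0.0, -0.0]
contact_force: [-0.1, -0.5, -0.9]
finger_gap: 0.0488
grasp_force: 63.7
```

Emit:
servo_tool(series=[0, 0, 0, -0.04, 0.0215, 0, -1, 0, 0, 0, -0.0731, 0.0392, 0, -1, 0, 0, 0, -0.0731, 0.0392, 0, -1, 0, 0, 0, -0.0731, 0.0392, 0, -1, 0, 0, 0, -0.0731, 0.0392, 0, -1, 0, 0, 0, -0.0731, 0.0392, 0, -1, 0, 0, 0, -0.0731, 0.0392, 0, -1, 0, 0, 0, -0.0731, 0.0392, 0, -1, 0, 0, 0, -0.0731, 0.0392, 0, -1, 0, 0, 0, -0.0331, 0.0177, 0, -1, 0, 0, 0, 0, 0, 0, -1, 0, 0, 0, 0, 0, 0, -1])

```text
time: 28.6
tcp_pos: [0.5857, -0.0119, 0.1517]
eef_rot: [0.818, 0.575, -0.0, -0.0]
contact_force: [0.4, 0.2, -1.1]
finger_gap: 0.0485
grasp_force: 63.7
```

Run:
```python
from h import *
s,p=wrist(); print(s['time'],s['tcp_pos'],theta(s),s['finger_gap'],s['contact_force']); cv2.imwrite('pics/w6.png',p['color'][:,:,::-1])
W=cloud(p);z=s['tcp_pos'][2]+.020
print(slab(p,z,(.45,.72,-.16,.14),.01))
for r in pinpoint('hole_0',p)[:4]: print('hole',r['score'],world(p,r['position']))
for r in pinpoint('upper_half',p)[:4]: print('up',r['score'],world(p,r['position']))
```

```text
28.6 [ 0.5857 -0.0119  0.1517] 70.16430095064612 0.048507435797818035 [ 0.4249  0.2069 -1.1022]
(26742, np.float64(0.1716169541954523), ((593.8004150390625, 10.541526794433594), (119.74761199951172, 76.43966674804688), 69.58904266357422))
hole 0.92 [0.6096 0.0535 0.1465]
up 0.66 [ 0.5854 -0.0134  0.146 ]
```

View pics/w6.png

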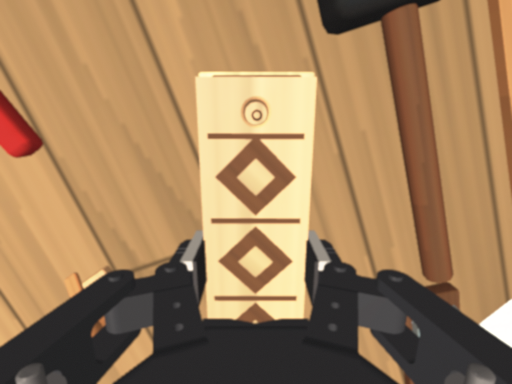

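The picture shows the upper half gripped squarely. Its far hole is at (256,112), with the dowel's tip visible through it. I'll measure the part in the hand.

```bash
cat > inhand.py <<'E'
from h import *
s,p=wrist(); W=cloud(p); Rt=R.from_quat(s['eef_rot']).as_matrix()
T=(W-s['tcp_pos'])@Rt
hsv=cv2.cvtColor(p['color'],cv2.COLOR_RGB2HSV)
m=(p['depth']>0)&(T[...,0]>.02)&(T[...,0]<.1)&(abs(T[...,1])<.04)&(hsv[...,2]>60)&(T[...,2]<-.008)&(T[...,2]>-.04)
P=T[m]; zt=np.median(P[:,2]); P=P[abs(P[:,2]-zt)<.004]
print(s['tcp_pos'],theta(s),'top at tool z',zt,'far edge',np.percentile(P[:,0],99.7),P[:,0].max())
xs=np.arange(.035,.08,.003); mid=[];w=[]
for x in xs:
    y=P[abs(P[:,0]-x)<.0015][:,1]; mid.append((y.min()+y.max())/2); w.append(y.max()-y.min())
k=np.polyfit(xs,mid,1); print('width',np.mean(w),'mid y at x=0',k[1],'mid y at .07',np.polyval(k,.07),'slope deg',np.degrees(k[0]))
pl=np.linalg.lstsq(np.c_[P[:,:2],np.ones(len(P))],P[:,2],rcond=None)[0]; print('tilt deg',np.degrees(pl[:2]))
c=s['tcp_pos']+Rt@np.array([np.percentile(P[:,0],99.7)-.084,k[1],0]); a=theta(s)-np.degrees(k[0])*-0-0
d=Rt@np.array([1,k[0],0]); print('centre',c,'axis',np.degrees(np.arctan2(d[1],d[0])))
E
python3 inhand.py
```

```text
[ 0.5857 -0.0107  0.1518] 70.27818285102258 top at tool z -0.019817150224781376 far edge 0.08338480966653776 0.08382688816221552
width 0.050014970712248495 mid y at x=0 -0.0002085427837927941 mid y at .07 -0.00014525801286757804 slope deg 0.0517992897352443
tilt deg [0.3486 0.0596]
centre [ 0.5853 -0.0113  0.1518] axis 70.2263835776846
```

Emit:
servo_tool(series=[0, 0, 0, 0, 0.0035, 0.04, -1, 0, 0, 0, 0, 0, 0.06, -1, 0, 0, 0, 0, 0, 0.04, -1, 0, 0, 0, 0, 0, 0.027, -1, 0, 0, 0, 0, 0, 0, -1, 0, 0, 0, 0, 0, 0, -1, 0, 0, 0, 0, 0, 0, -1])

```text
time: 29.5
tcp_pos: [0.5882, -0.0125, 0.0862]
eef_rot: [0.818, 0.575, 0.001, 0.001]
contact_force: [1.0, 0.3, -1.4]
finger_gap: 0.0489
grasp_force: 63.8
```

```bash
python3 inhand.py
```

```text
[ 0.5882 -0.0125  0.0862] 70.1870532071284 top at tool z -0.0198149843376192 far edge 0.08339361415247919 0.08384745560154845
width 0.049986532702644984 mid y at x=0 -0.0002662297745113896 mid y at .07 -0.00014306521320881532 slope deg 0.10081156497454007
tilt deg [0.3411 0.0336]
centre [ 0.5877 -0.013   0.0862] axis 70.08624191414211
```

Emit:
servo_tool(series=[0, 0, 0, 0.002, -0.0025, 0, -1, 0, 0, 0, 0, 0, 0.02, -1, 0, 0, 0, 0, 0, 0.02, -1, 0, 0, 0, 0, 0, 0.01, -1, 0, 0, 0, 0, 0, 0.01, -1, 0, 0, 0, 0, 0, 0.01, -1, 0, 0, 0, 0, 0, 0, -1, 0, 0, 0, 0, 0, 0, -1])

```text
time: 30.35
tcp_pos: [0.5866, -0.0113, 0.057]
eef_rot: [0.818, 0.575, -0.0, -0.0]
contact_force: [0.1, 0.5, -1.3]
finger_gap: 0.0486
grasp_force: 63.8
```

The dowels have entered the holes with no contact force. Next I'll lower it home.

Emit:
servo_tool(series=[0, 0, 0, 0, 0, 0.008, -1, 0, 0, 0, 0, 0, 0.006, -1, 0, 0, 0, 0, 0, 0.005, -1, 0, 0, 0, 0, 0, 0.003, -1, 0, 0, 0, 0, 0, 0, -1, 0, 0, 0, 0, 0, 0, -1], force=90)

```text
time: 30.95
tcp_pos: [0.5867, -0.0113, 0.0489]
eef_rot: [0.818, 0.575, -0.0, 0.0]
contact_force: [-3.7, -0.1, 5.5]
finger_gap: 0.0479
grasp_force: 99.1
```

Emit:
servo_tool(series=[0, 0, 0, 0, 0, 0.002, -1, 0, 0, 0, 0, 0, 0, -1, 0, 0, 0, 0, 0, 0, -1, 0, 0, 0, 0, 0, 0, -1])

```text
time: 31.35
tcp_pos: [0.5867, -0.0113, 0.0489]
eef_rot: [0.818, 0.575, -0.0, -0.0]
contact_force: [-6.3, 0.6, 11.7]
finger_gap: 0.0478
grasp_force: 99.8
```

```bash
python3 inhand.py
python3 - <<'E'
from h import *
q=get_image('top'); W=cloud(q)
a=np.radians(70.2); ax=np.array([np.cos(a),np.sin(a)]); ay=np.array([np.sin(a),-np.cos(a)])
c=np.array([.5867,-.0115]); Q=(W[...,:2]-c); u=Q@ax; v=Q@ay
for lo,hi in [(-.082,-.06),(.06,.082)]:
    m=(u>lo)&(u<hi)&(abs(v)<.02)&(q['depth']>0); print('top cam z',lo,np.median(W[m][:,2]),m.sum())
s,p=wrist(); W=cloud(p); Q=(W[...,:2]-c); u=Q@ax; v=Q@ay
for lo,hi in [(.04,.055),(.06,.082)]:
  for l2,h2 in [(-.022,-.008),(.008,.022)]:
    m=(u>lo)&(u<hi)&(v>l2)&(v<h2)&(p['depth']>0); print('wrist z',lo,l2,np.median(W[m][:,2]),m.sum())
print(s['contact_force'],s['ft_torque'])
q=get_image('side'); c=cv2.resize(q['color'][140:235,195:315],None,fx=6,fy=6,interpolation=cv2.INTER_CUBIC); cv2.imwrite('pics/s7.png',c[:,:,::-1])
E
```

```text
[ 0.5867 -0.0113  0.0489] 70.19033576092008 top at tool z -0.019627912288743332 far edge 0.08339412872464635 0.08362163107073281
width 0.05005552009780427 mid y at x=0 -0.000319623307791101 mid y at .07 -0.00015746337981568034 slope deg 0.13272970684481444
tilt deg [0.3364 0.0304]
centre [ 0.5862 -0.0118  0.0489] axis 70.0576062917971
top cam z -0.082 0.446574884011127 15
top cam z 0.06 0.4190797473704102 13
wrist z 0.04 -0.022 0.0685722933722007 1054
wrist z 0.04 0.008 0.06858068776018265 1044
wrist z 0.06 -0.022 0.06845161052412835 1784
wrist z 0.06 0.008 0.06841072733980606 1793
[-6.3343  0.1874 10.9996] [ 0.1178  1.0851 -0.0245]
```

View pics/s7.png

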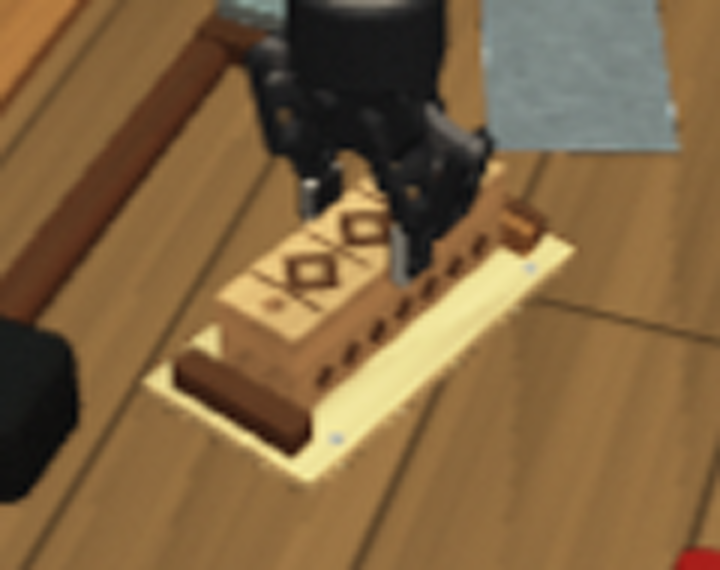

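The halves look closed in the side crop. The upper half's top is at 68.5 mm, and 68.3 mm is fully home. I'll ease the side load and press a little more.

Emit:
servo_tool(series=[0, 0, 0, 0, -0.0015, 0.0012, -1, 0, 0, 0, 0, 0, 0, -1, 0, 0, 0, 0, 0, 0, -1, 0, 0, 0, 0, 0, 0, -1, 0, 0, 0, 0, 0, 0, -1, 0, 0, 0, 0, 0, 0, -1])

```text
time: 32.15
tcp_pos: [0.5867, -0.0113, 0.0489]
eef_rot: [0.818, 0.575, 0.0, 0.0]
contact_force: [-5.9, -0.6, 12.4]
finger_gap: 0.0475
grasp_force: 100.1
```

Emit:
servo_tool(series=[0, 0, 0, 0, -0.002, 0.001, -1, 0, 0, 0, 0, 0, 0, -1, 0, 0, 0, 0, 0, 0, -1, 0, 0, 0, 0, 0, 0, -1, 0, 0, 0, 0, 0, 0, -1, 0, 0, 0, 0, 0, 0, -1])

```text
time: 32.75
tcp_pos: [0.5866, -0.0113, 0.0489]
eef_rot: [0.818, 0.575, 0.001, 0.001]
contact_force: [-3.2, -1.2, 12.5]
finger_gap: 0.0479
grasp_force: 100.1
```

Run:
```python
from h import *
for i in range(4):
    s,p=wrist(); print(s['contact_force'],s['tcp_pos'],s['finger_gap'])
W=cloud(p); a=np.radians(70.2); Q=W[...,:2]-[.5867,-.0115]; u=Q@[np.cos(a),np.sin(a)]; v=Q@[np.sin(a),-np.cos(a)]
m=(u>.04)&(u<.082)&(abs(v)<.022)&(p['depth']>0); print(np.median(W[m][:,2]))
f=s['contact_force'][2]
if 12<f<19: print(sign_off())
```

```text
[-3.184  -1.1986 12.5198] [ 0.5866 -0.0113  0.0489] 0.047916079900278345
[-3.2214 -0.9396 12.7282] [ 0.5867 -0.0113  0.0489] 0.047898942198763526
[-4.0668 -0.7184 12.3219] [ 0.5866 -0.0113  0.0489] 0.048193174668195525
[-4.3512 -0.4916 12.4992] [ 0.5866 -0.0113  0.0489] 0.04807227753631329
0.06852983520777017
the job is handed in; nothing more can be done
None
```

The job is handed in: each well holds one bead, the upper half is home on both dowels (top measured at 68.5 mm, 68.3 mm expected), and the gripper still holds it with about 12.5 N downward.

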